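Index and lock the jar-filling turntable

TASK

Turn the filling turntable with the push of a fingertip until the open jar stands under the filling nozzle (the upright finger posts near the rim are there to push on), then push the lock bar fully home into the slot of the index disc so that the table is locked there. No jar may be gripped, lifted from its pocket or tipped, and the bottle, the tub and the loose jar lid on the desk stay where they are.

Things in the scene. Friction and masses are not known exactly. Their poses are not given: they have to be found in the camera images.
- filler_base: grey base plate of the bench-top filling turntable, fast on the desk: 280 mm wide, from 140 mm this side of the axis to 195 mm beyond it along x, top 18 mm above the desk. Origin on the desk under the turning axis; its +x runs from the axis towards the nozzle and its column, its +y from the axis towards the lock bar, z up. Under the bar a tongue of the plate, 80 mm wide, runs out to 255 mm from the axis
- column_top (a point): top centre of the steel column, a 22 mm tube, 318 mm high, 165 mm from the turning axis. A level arm, 22 mm wide, 197 to 213 mm above the desk, runs from it towards the axis and carries the nozzle
- bar_guide (a point): top centre of the fixed guide block that the lock bar slides through: 44 mm wide, top 47 mm above the desk, from 140 to 185 mm from the turning axis
- table_axis (a point): point on the vertical turning axis, level with the top of the aluminium index disc, 40 mm above the desk. Disc: 250 mm diameter, 10 mm thick. Its rim has four radial slots at 90 degrees, 16 mm wide, 25 mm deep, mouths flared to 26 mm, each straight outwards of a jar pocket: with any jar exactly under the nozzle, a slot lies in front of the lock bar
- carrier (a point): point on the turning axis, level with the top of the black carrier plate on the index disc, 46 mm above the desk. The plate is 196 mm in diameter; four jar pockets (rings 61 mm across, 10 mm high) stand on it at 90 degrees, their centres 62 mm from the axis
- turntable (a joint): turn of the table since the start, rad, anticlockwise positive seen from above; 0 at every start, whatever the place of the jars. No stops; it turns stiffly (about 1.1 N at a finger post) and stays where it is left
- jar_open: the open jar: white cream jar without lid, open mouth up, 52 mm diameter, 45 mm tall, loose, standing in one of the four pockets with its underside 46 mm above the desk and its axis 62 mm from the turning axis; origin at the centre of its underside, z up. It starts 23 to 67 degrees of table turn to one side or the other of the nozzle
- jar_a: white cream jar with its screw lid on, 54 mm across the lid, 48 mm tall, loose, standing in a pocket of the turntable with its underside 46 mm above the desk; origin at the centre of its underside, z up
- jar_b: white cream jar with its screw lid on, 54 mm across the lid, 48 mm tall, loose, standing in a pocket of the turntable with its underside 46 mm above the desk; origin at the centre of its underside, z up
- jar_c: white cream jar with its screw lid on, 54 mm across the lid, 48 mm tall, loose, standing in a pocket of the turntable with its underside 46 mm above the desk; origin at the centre of its underside, z up
- nozzle_tip (a point): lower end of the filling nozzle (8 mm diameter at the tip, the white dosing cylinder above it 34 mm wide from 152 mm up), 112 mm above the desk, 62 mm from the turning axis; the open jar belongs straight beneath it
- lock_bar (a joint): slide of the steel lock bar towards the turning axis, m: 0 = drawn fully out, 0.030 = fully home at its stop. It slides with about 2 N and stays where it is left. Unless a slot is in front of it the disc's rim stops it at about 0.008
- bar_nose (a point): end of the lock bar nearest the axis, 35 mm above the desk, 133 mm from the axis at joint 0, 103 mm fully home. The bar is 12 mm wide, 8 mm high; its last 8 mm taper to 5 mm wide. With a slot within about 4 degrees of it the pushed nose finds the slot and draws the disc into line
- bar_pad (a point): middle of the outer face (away from the turntable) of the upright push plate at the bar's outer end: 26 mm wide, 8 mm thick, 31 to 78 mm above the desk; this point is 58 mm above the desk and moves with the bar, 224 mm from the axis at joint 0, 194 mm fully home. Pushed straight towards the turning axis it drives the bar home
- post0 (a point): centre of the rounded top of one of the four upright steel finger posts near the rim of the index disc (12 mm diameter, 48 mm tall, top 88 mm above the desk, 112 mm from the turning axis; each halfway between two neighbouring slots and jar pockets). It turns with the table
- post1 (a point): centre of the rounded top of one of the four upright steel finger posts near the rim of the index disc (12 mm diameter, 48 mm tall, top 88 mm above the desk, 112 mm from the turning axis; each halfway between two neighbouring slots and jar pockets). It turns with the table
- post2 (a point): centre of the rounded top of one of the four upright steel finger posts near the rim of the index disc (12 mm diameter, 48 mm tall, top 88 mm above the desk, 112 mm from the turning axis; each halfway between two neighbouring slots and jar pockets). It turns with the table
- post3 (a point): centre of the rounded top of one of the four upright steel finger posts near the rim of the index disc (12 mm diameter, 48 mm tall, top 88 mm above the desk, 112 mm from the turning axis; each halfway between two neighbouring slots and jar pockets). It turns with the table
- jar_lid: loose white jar lid lying open side up on the desk, 54 mm diameter, 14 mm high; origin at the centre of its underside. Leave alone
- amber_bottle: small amber bottle with white cap, 40 mm diameter, 92 mm tall, standing on the desk; origin at the centre of its underside. Leave alone
- tub: white lidded tub, 76 mm diameter, 101 mm tall, standing on the desk; origin at the centre of its underside. Leave alone
There are look-alikes about, which are no part of the job. Leave any green, orange or red look-alike of the jar_open alone.

How it is judged (in metres and radians):
On the way, in this order (a step that is already met when the one before it is completed fails the run):
1. the open jar is brought under the nozzle (horizontal distance between jar_open and nozzle_tip below 0.012 m).
2. the lock bar is pushed fully home (value of joint lock_bar above 0.027 m), for 0.2 s.
At the end, for the whole second after the job is handed in: The lock bar is home to within 3 mm (joint over 0.027), the open jar's axis is within 8 mm of the nozzle's, the table is at rest, and all four jars stand upright (within 7 degrees) down in their pockets (value of joint lock_bar above 0.027 m and horizontal distance between jar_open and nozzle_tip below 0.008 m and velocity of joint turntable between -0.05 and 0.05 rad/s and height (world z) of jar_open between 0.04 and 0.052 m and height (world z) of jar_a between 0.04 and 0.052 m and height (world z) of jar_b between 0.04 and 0.052 m and height (world z) of jar_c between 0.04 and 0.052 m and angle between each of jar_open, jar_a, jar_b, jar_c's own z axis and vertical below 0.12 rad); the robot touches nothing.
It fails at once if a jar is lifted out of its pocket (height (world z) of any of jar_open, jar_a, jar_b, jar_c above 0.056 m).
It fails at once if a jar is gripped or pressed hard (contact force between the fingers and jar_open above 15 N or contact force between the fingers and jar_a above 15 N or contact force between the fingers and jar_b above 15 N or contact force between the fingers and jar_c above 15 N).
It fails at once if a jar is tipped (angle between any of jar_open, jar_a, jar_b, jar_c's own z axis and vertical above 0.3 rad).
It fails at once if the bottle, the tub or the loose lid is moved by more than 25 mm or lifted (distance of any of jar_lid, amber_bottle, tub from where it was at the start of the episode above 0.025 m).
It also fails if it takes over 48 s, if anything falls off the work surface, if the arm or the gripper's body presses on something with over 40 N, if the wrist force passes 120 N, or if a joint passes its speed limit or range.

ROBOT

A 6-joint arm with a two-finger parallel gripper is mounted at the origin on the work surface. World frame = base frame: x ahead of the robot, y to its left, z up, the work surface at z = 0. Lengths are in m, angles in degrees, forces in N, time in s.
With the tool pointing down it reaches from about 0.3 to 0.75 m from the base axis. Payload 8.5 kg.
Tool frame: the origin (TCP) lies midway between the tips of the shut fingers; the grasp point (between the pads) lies env.tcp_to_grasp behind it (env.tcp_to_grasp is the distance from the TCP to the grasp point, in m); z points along the fingers, y is the direction in which the jaws open and shut (so a half turn about z gives the same grasp; the last joint's range is limited). The gripper opens to 85 mm and grips with 20 to 120 N. Pads are 22 mm wide; open, the fingers measure 114 mm over their backs; the gripper's body (76 mm by 85 mm) begins 54 mm behind the grasp point. The pads swing forward as they close: fully open they stand 13 mm farther back than shut.
Start: joints at [-76.736, 21.807, 74.336, -0, 83.858, -12.336], TCP at [0.238, -0.496, 0.231] pointing down, gripper open.
Joint ranges: [-178.18, 178.18], [-50.72, 133.34], [12.68, 142.11], [-81.47, 261.47], [9.98, 163.14], [-165.26, 165.26]. Speed limits (degrees/s): [136.94, 136.94, 180, 180, 180, 180].

INTERFACE

Orientations are given as a 3x3 rotation matrix whose columns are the frame's x, y, z axes.
In Python, from rig import readout, imaging, job, env gives the robot as it stands.
- The arm moves only by the tool move_arm, never from a script. Its argument "motion" is a list of rows, each a list of 3 entries, a list of its own where there are three numbers: the shift along the tool's x, y, z normalised to -1 to 1, where 1 is 0.02 m, then the turn, a rotation vector about the tool's x, y, z normalised to -1 to 1, where 1 is 120 degrees, then the gripper command: -1 is shut, 1 is fully open, values between are in proportion. In form: [[[tx, ty, tz], [rx, ry, rz], claw], ...]. A call has 1 to 12 rows; each row shifts and turns the pose as measured when the row begins, along the tool's axes as they then stand; what a row does not reach is not made up. A row lasts 1/12 s, in which the tool goes at most 41.7 mm and 7.16 degrees, less where a joint would pass 70% of its speed; a pose out of reach is approached as far as the arm can. A call with a number of a shift or a turn outside -1 to 1 is refused whole. A call with a gripper value outside its range is refused whole. The fingers move at their own pace and stop on an object; "squeeze" is the grip in N (left out, the last holds). Time passes only in rows, so rows that do not move let the fingers close. It gives the time, the measured TCP pose, the force and the opening at its end, in the units of the state.
- readout.observe(): the state, without advancing time (a new reading comes with each control period).
- imaging.get_image(name): name is "scene" or "top"; returns a dict with "img" (400x640x3 uint8, blue, green, red), "fov_y" (degrees; the focal length in pixels is half the picture's height over the tangent of half this angle, whatever the lens; pixels are square), "cx", "cy" (the principal point, pixels), "eye" and "orientation" of the camera in the world. Camera axes: x right, y up, looking along -z (the intrinsics and any distortion apply to the point x, -y, -z); pixel columns grow to the right and rows downward; lengths in m; the calibration is good to about 2 mm. A picture is of the moment at which its call begins. There is no depth.
- job.close_job(): hands the job in, once; it reports no verdict.
The state is a dict: "time_s": time; "q": joint angles; "qvel": joint speeds; "joint_efforts": joint torques, N m; "position": TCP position; "tool_rot": TCP orientation; "ft_force": force on the tool from outside, world axes, zero at the start; "wrist_torque": the same for the moment, N m; "grip_width": finger opening in m.
Only numpy, scipy, OpenCV 4.12 (cv2) and the standard library are available. Lean on these libraries where they do the work, as an engineer would, in place of code of your own. Each camera call takes 0.05 s, during which the arm holds its last target.

## Working session

There is one attempt and no reset: what is moved stays moved. The work goes in short steps, Python scripts to look and compute and a tool call to move; the robot and the scene stay as the last step left them, time stands still between calls to the robot, and variables do not carry over. Pictures are saved under pics/ and viewed, and the job is handed in when it is done.

Besides the shell and the picture viewer there is one more tool, called after ">>>" as name(argument=value, ...) on one line, values as JSON. move_arm: Moves the arm, as the interface text tells. Its arguments: {"type":"object","properties":{"motion":{"type":"array","items":{"type":"array"}},"squeeze":{"type":"number"}},"required":["motion"]}

```bash
ls; mkdir -p pics; python3 - <<'E'
from rig import readout, imaging, job, env
import cv2
print(readout.observe(), env.tcp_to_grasp)
for n in ("scene","top"):
    d=imaging.get_image(n); cv2.imwrite(f"pics/{n}0.png",d["img"])
    print(n,{k:v for k,v in d.items() if k!="img"})
E
```

```text
pics
{'time_s': 0.0, 'q': array([-7.67358524e+01,  2.18393867e+01,  7.43873107e+01, -5.15064464e-05,
        8.38585830e+01, -1.23345832e+01]), 'qvel': array([0.00938999, 0.09029272, 0.00435524, 0.03886358, 0.03717233,
       0.00265657]), 'joint_efforts': array([ 2.64457143e-03, -4.48452401e+01, -2.31278747e+01, -9.08706420e-05,
        4.64709345e-03,  1.28445026e-05]), 'position': array([ 0.23757027, -0.49569554,  0.23071176]), 'tool_rot': array([[ 9.01842110e-01,  4.32065610e-01, -3.42374904e-04],
       [ 4.32065630e-01, -9.01841002e-01,  1.44851109e-03],
       [ 3.17084101e-04, -1.45425672e-03, -9.99998892e-01]]), 'ft_force': array([-0.03330692,  0.5311824 , -0.25596933]), 'wrist_torque': array([-0.02508457,  0.06058503, -0.00912616]), 'grip_width': 0.08544957972782319} 0.0187
scene {'fov_y': 53.15745606988026, 'cx': 322.5976443984018, 'cy': 195.1860440113063, 'eye': array([1.08750178, 0.47127525, 1.04880424]), 'orientation': array([[-0.70532267, -0.55461867,  0.44149526],
       [ 0.70884209, -0.54483239,  0.44799616],
       [-0.00792612,  0.62893227,  0.77741969]])}
top {'fov_y': 55.684773528904685, 'cx': 323.728361693735, 'cy': 199.91935293838677, 'eye': array([ 0.39837597, -0.01611546,  1.38435722]), 'orientation': array([[ 0.00749535,  0.98679491, -0.16180122],
       [-0.99997034,  0.00711033, -0.00295854],
       [-0.00176902,  0.16181859,  0.98681894]])}
```

View pics/scene0.png

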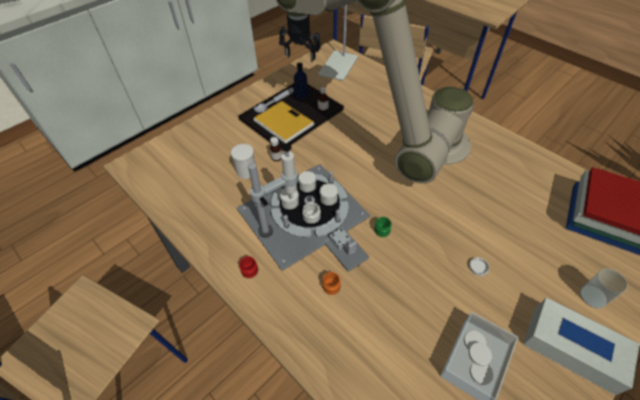

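View pics/top0.png

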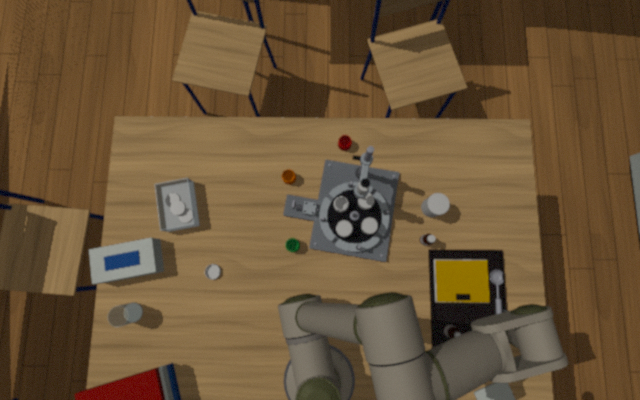

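The top view shows the turntable at about (355,215), with the nozzle arm pointing up the picture and the lock bar to its left at about (303,207). Next I'll look at close crops.

```bash
python3 - <<'E'
import cv2
t=cv2.imread("pics/top0.png"); s=cv2.imread("pics/scene0.png")
cv2.imwrite("pics/topc.png",cv2.resize(t[130:270,270:460],None,fx=4.2,fy=4.2,interpolation=cv2.INTER_CUBIC))
cv2.imwrite("pics/scenec.png",cv2.resize(s[135:285,220:410],None,fx=4,fy=4,interpolation=cv2.INTER_CUBIC))
E
```

```text
(no output)
```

View pics/topc.png

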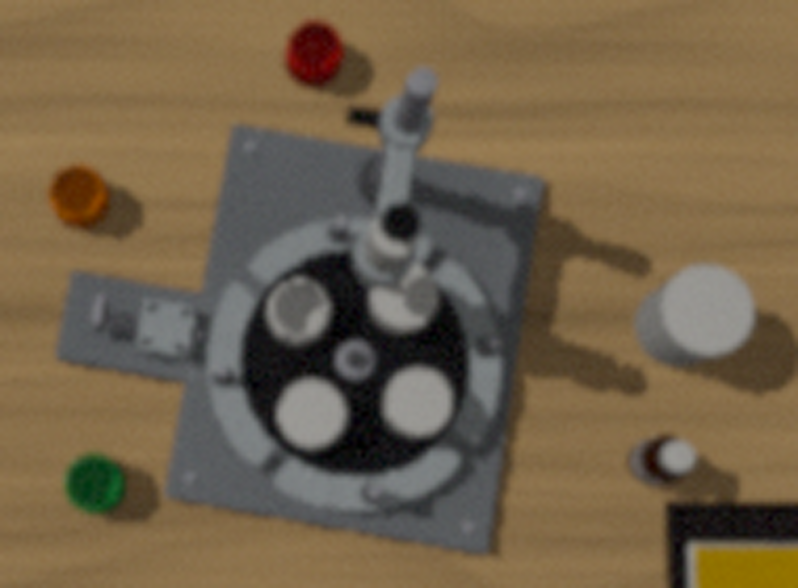

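View pics/scenec.png

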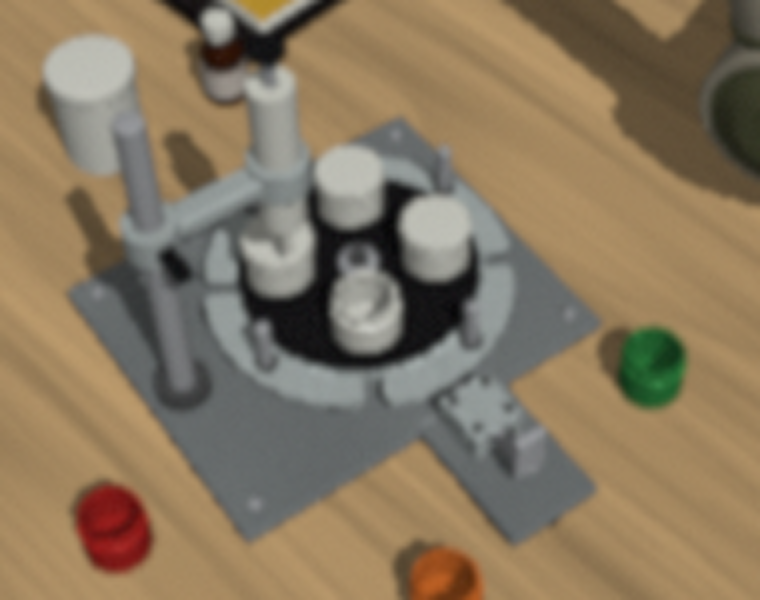

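Lookalike list, full-picture top-view pixels:
- White open jar in a pocket: (341,204). Its dark mouth is visible, and the scene view at (311,211) also shows it open.
- Lidded jars: (344,228), (369,225), and one under the nozzle at (366,200).
- Coloured jars: red (345,143), orange (289,177), green (293,245).

I choose the white one at (341,204), which is anticlockwise of the nozzle. Next I'll fit the pose from both views.

```bash
cat > h.py <<'E'
import numpy as np, cv2
from rig import readout, imaging, job, env
def proj(d,P):
    P=np.atleast_2d(P); c=(P-d["eye"])@d["orientation"]
    f=200/np.tan(np.radians(d["fov_y"]/2))
    return np.c_[d["cx"]+f*c[:,0]/-c[:,2], d["cy"]-f*c[:,1]/-c[:,2]]
def base2w(p,B):
    x,y,a=p; B=np.atleast_2d(B); c,s=np.cos(a),np.sin(a)
    return np.c_[x+c*B[:,0]-s*B[:,1], y+s*B[:,0]+c*B[:,1], B[:,2]]
def pol(r,a,z): return [r*np.cos(a),r*np.sin(a),z]
E
python3 - <<'E'
from h import *
from scipy.optimize import least_squares
T=imaging.get_image("top");S=imaging.get_image("scene")
tc=lambda u,v:np.array([u/4.2+270-.4,v/4.2+130-.4]); sc=lambda u,v:np.array([u/4+220-.4,v/4+135-.4])
C=[[.195,.14,.018],[.195,-.14,.018],[-.14,-.14,.018],[-.14,.14,.018],[.04,.255,.018],[-.04,.255,.018]]
tp=[tc(237,127),tc(545,180),tc(490,552),tc(170,497),tc(75,272),tc(58,358)]
sp=[sc(250,540),sc(70,292),sc(400,118),sc(600,322),sc(517,543),sc(594,490)]
# jar: open phi, then +90 (jar left-bottom), +180
def pts(p):
    ph=p[3]
    J=[pol(.062,ph,.091),pol(.062,ph+np.pi/2,.094),pol(.062,ph+np.pi,.094)]
    return base2w(p[:3],C),base2w(p[:3],J)
tj=[tc(299,308),tc(312,414),tc(417,400)]
sj=[sc(366,297),sc(436,222),sc(350,172)]
def res(p):
    a,b=pts(p)
    return np.r_[(proj(T,a)-tp).ravel(),(proj(S,a)-sp).ravel(),(proj(T,b)-tj).ravel(),(proj(S,b)-sj).ravel()]
r=least_squares(res,[.5,-.08,0,.7],loss='soft_l1')
print(r.x,np.degrees(r.x[2:])); print(res(r.x).reshape(-1,2).round(1))
np.save("p0.npy",r.x)
p=r.x
for k in range(4): print("post",k,base2w(p[:3],pol(.112,p[3]+np.pi/4+k*np.pi/2,.088)).round(4))
for n,b in dict(col=[.165,0,.318],guide=[0,.1625,.047],axis=[0,0,.04],noz=[.062,0,.112],pad=[0,.224,.058]).items():
    w=base2w(p[:3],b); print(n,w.round(4),proj(T,w).round(1),proj(S,w).round(1))
# overlay
for nm,d,x0,y0,x1,y1,f in (("top",T,270,130,460,270,4.2),("scene",S,220,135,410,285,4)):
    im=cv2.resize(d["img"][y0:y1,x0:x1],None,fx=f,fy=f,interpolation=cv2.INTER_CUBIC)
    def dot(B,col):
        u=proj(d,base2w(p[:3],B))
        for q in u: cv2.circle(im,tuple(int(v) for v in ((q-[x0,y0]+.4)*f)),3,col,-1)
    dot(C,(0,0,255))
    for k in range(4):
        a=p[3]+k*np.pi/2
        dot(pol(.112,a+np.pi/4,.088),(0,255,0)); dot(pol(.062,a,.094),(255,0,0)); dot(pol(.115,a,.04),(0,255,255))
    dot([.165,0,.318],(255,0,255));dot([0,.224,.058],(255,0,255));dot([.062,0,.112],(255,0,255))
    dot([pol(.125,a,.04) for a in np.linspace(0,6.28,60)],(200,200,0))
    cv2.imwrite(f"pics/ov_{nm}.png",im)
E
```

```text
[ 0.56418126 -0.11978243 -0.16599037  1.06910172] [-9.51054745 61.25501667]
[[-1.5 -1.6]
 [-0.3 -1.6]
 [-0.5  0.1]
 [-1.6 -0.4]
 [-1.1 -1. ]
 [-1.2 -0.1]
 [-0.6 -0.6]
 [-1.2 -1. ]
 [ 0.3 -1.6]
 [ 1.1 -1.1]
 [-0.4 -0.6]
 [ 1.7 -1.6]
 [-0.1 -0.6]
 [-0.1 -0.8]
 [ 0.4 -0.3]
 [-0.1 -1. ]
 [ 0.2 -0.7]
 [-0.1 -1.1]]
post 0 [[ 0.551  -0.0086  0.088 ]]
post 1 [[ 0.453  -0.1329  0.088 ]]
post 2 [[ 0.5773 -0.231   0.088 ]]
post 3 [[ 0.6754 -0.1066  0.088 ]]
col [[ 0.7269 -0.147   0.318 ]] [[370.1 148.3]] [[251.7 164.4]]
guide [[0.591  0.0405 0.047 ]] [[308.9 207.2]] [[340.3 235.5]]
axis [[ 0.5642 -0.1198  0.04  ]] [[353.7 215.2]] [[309.5 202.1]]
noz [[ 0.6253 -0.13    0.112 ]] [[358.3 194.9]] [[291.7 196.9]]
pad [[0.6012 0.1011 0.058 ]] [[291.7 203.8]] [[353.3 247.9]]
```

View pics/ov_top.png

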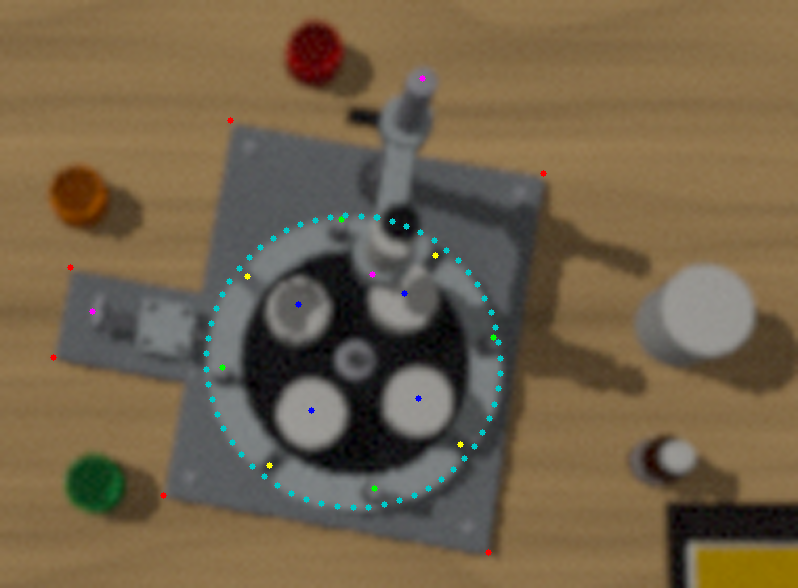

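View pics/ov_scene.png

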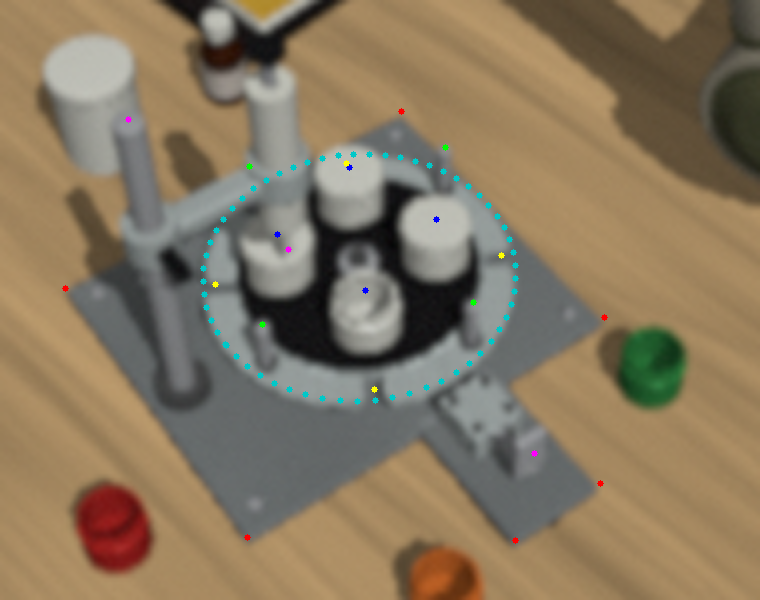

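The fit agrees in both views, leaving about 1 px of systematic offset. The open jar is about 61° anticlockwise of the nozzle, so the table turns clockwise by pushing the post on the robot side. I'll refine with per-camera offsets and locate the obstacles on the route.

```bash
python3 - <<'E'
from h import *
from scipy.optimize import least_squares
T=imaging.get_image("top");S=imaging.get_image("scene")
tc=lambda u,v:np.array([u/4.2+270-.4,v/4.2+130-.4]); sc=lambda u,v:np.array([u/4+220-.4,v/4+135-.4])
C=[[.195,.14,.018],[.195,-.14,.018],[-.14,-.14,.018],[-.14,.14,.018],[.04,.255,.018],[-.04,.255,.018],[.165,0,.318],[0,.224,.068]]
tp=[tc(237,127),tc(545,180),tc(490,552),tc(170,497),tc(75,272),tc(58,358),tc(423,77),tc(91,312)]
sp=[sc(250,540),sc(70,292),sc(400,118),sc(600,322),sc(517,543),sc(594,490),sc(128,118),sc(532,440)]
tj=[tc(299,308),tc(312,414),tc(417,400),tc(270,462),tc(250,274)]
sj=[sc(366,297),sc(436,222),sc(350,172),sc(500,258),sc(376,390)]
def pts(p):
    ph=p[3]; return base2w(p[:3],C),base2w(p[:3],[pol(.062,ph,.091),pol(.062,ph+np.pi/2,.094),pol(.062,ph+np.pi,.094),pol(.113,ph+np.pi/2,.04),pol(.113,ph,.04)])
def res(p):
    a,b=pts(p); o=p[4:6];q=p[6:8]
    return np.r_[(proj(T,a)+o-tp).ravel(),(proj(S,a)+q-sp).ravel(),(proj(T,b)+o-tj).ravel(),(proj(S,b)+q-sj).ravel(),p[4:]]
r=least_squares(res,[.56,-.12,-.16,1.07,0,0,0,0],loss='soft_l1')
print(r.x,np.degrees(r.x[2:4])); print(res(r.x)[:-4].reshape(-1,2).round(1).tolist())
np.save("p1.npy",r.x[:4])
def ray(d,u,v,z):
    f=200/np.tan(np.radians(d["fov_y"]/2))
    w=d["orientation"]@np.array([(u-d["cx"])/f,-(v-d["cy"])/f,-1]); return (d["eye"]+w*(z-d["eye"][2])/w[2]).round(3)
print("bottle base",ray(S,302,97,0.0))
b=ray(S,302,97,0)
for h in (.1,.15,.2,.25): print(h,proj(S,[b[0],b[1],h]),proj(T,[b[0],b[1],h]))
print("lookalikes",ray(T,289,177,.045),ray(T,293,245,.045),"amber",ray(T,431,238,.09),"tub",ray(T,437,204,.1), "tub scene",ray(S,242,153,.1))
E
python3 - <<'E'
import cv2
s=cv2.imread("pics/scene0.png");cv2.imwrite("pics/bot.png",cv2.resize(s[10:150,220:370],None,fx=4,fy=4,interpolation=cv2.INTER_CUBIC))
E
```

```text
[ 0.56375652 -0.12044853 -0.16644681  1.06595286  0.17667947  0.26166756
  0.00648265  0.88313113] [-9.53669957 61.07459976]
[[-1.1, -1.2], [0.1, -1.2], [-0.1, 0.5], [-1.3, -0.1], [-0.7, -0.6], [-0.8, 0.2], [0.2, 0.8], [0.6, -0.2], [-0.6, 0.0], [-1.2, -0.3], [0.3, -0.8], [1.1, -0.4], [-0.5, 0.0], [1.6, -0.9], [0.0, 1.0], [0.8, 2.1], [0.4, -0.3], [0.2, -0.4], [0.7, 0.2], [0.5, 0.7], [0.3, 1.2], [-0.2, -0.4], [0.2, 0.1], [-0.0, -0.4], [-0.2, 0.3], [-0.5, -0.1]]
bottle base [ 0.175 -0.57   0.   ]
0.1 [[300.96208725  76.60446809]] [[494.469253  333.0091983]]
0.15 [[300.32474087  65.6482038 ]] [[501.57844821 335.97716799]]
0.2 [[299.65499349  54.13495216]] [[509.30795339 339.20410669]]
0.25 [[298.95030991  42.02113177]] [[517.74265948 342.72545492]]
lookalikes [0.701 0.114 0.045] [0.457 0.095 0.045] amber [ 0.482 -0.379  0.09 ] tub [ 0.598 -0.401  0.1  ] tub scene [ 0.609 -0.396  0.1  ]
```

View pics/bot.png

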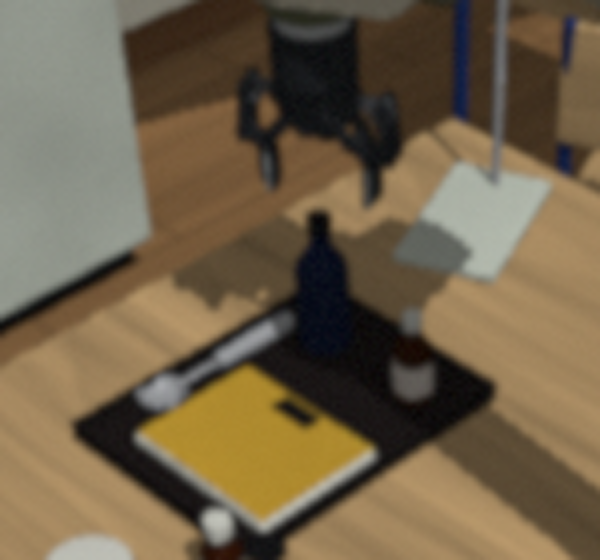

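>>> move_arm(motion=[[[1, -0.58, 0], [0, 0, 0], -1], [[1, -0.58, 0], [0, 0, 0], -1], [[1, -0.58, 0], [0, 0, 0], -1], [[1, -0.58, 0], [0, 0, 0], -1], [[1, -0.58, 0], [0, 0, 0], -1], [[1, -0.58, 0], [0, 0, 0], -1], [[1, -0.58, 0], [0, 0, 0], -1], [[1, -0.58, 0], [0, 0, 0], -1], [[1, -0.58, 0], [0, 0, 0], -1], [[1, -0.58, 0], [0, 0, 0], -1], [[1, -0.58, 0], [0, 0, 0], -1], [[1, -0.58, 0], [0, 0, 0], -1]])

```text
time_s: 1.3
position: [0.398, -0.2597, 0.2299]
tool_rot: [[0.905, 0.425, -0.001], [0.425, -0.905, 0.001], [-0.0, -0.001, -1.0]]
ft_force: [-0.3, -2.1, -0.1]
grip_width: 0.0002
```

>>> move_arm(motion=[[[0, 0, 0], [0, 0, -0.05], -1], [[0, 0, 0], [0, 0, -0.05], -1], [[0, 0, 0], [0, 0, -0.05], -1], [[0, 0, 0], [0, 0, -0.05], -1], [[0, 0, 0], [0, 0, -0.05], -1], [[0, 0, 0], [0, 0, -0.05], -1], [[0, 0, 0], [0, 0, -0.05], -1], [[0, 0, 0], [0, 0, -0.05], -1], [[0, 0, 0], [0, 0, -0.05], -1], [[0, 0, 0], [0, 0, -0.05], -1], [[0, 0, 0], [0, 0, -0.05], -1], [[0, 0, 0], [0, 0, -0.05], -1]])

```text
time_s: 2.3
position: [0.4003, -0.2542, 0.2301]
tool_rot: [[-0.189, 0.982, -0.001], [0.982, 0.189, 0.002], [0.002, -0.0, -1.0]]
ft_force: [0.2, 0.3, -0.2]
grip_width: -0.0001
```

```bash
cat >> h.py <<'E'
def rel(target,yaw,p=None):
    s=readout.observe(); R=s["tool_rot"]; P=s["position"]
    y=np.degrees(np.arctan2(R[1,0],R[0,0]))
    d=R.T@(np.array(target)-P)
    print("t",s["time_s"],"pos",P.round(4),"yaw",round(y,2),"tilt",np.degrees(np.arccos(-R[2,2])).round(2),"F",s["ft_force"].round(2),"grip",round(s["grip_width"],4))
    print("need tool shift (units of 20mm)",(d/.02).round(2)," rz deg",round(y-yaw,2))
E
python3 -c "
from h import *
rel([.4573,-.1749,.23],96.5)"
```

```text
t 2.3 pos [ 0.4003 -0.2542  0.2301] yaw 100.89 tilt 0.12 F [ 0.2   0.27 -0.21] grip -0.0001
need tool shift (units of 20mm) [3.36 3.55 0.01]  rz deg 4.39
```

>>> move_arm(motion=[[[0.84, 0.89, 0], [0, 0, 0.018], -1], [[0.84, 0.89, 0], [0, 0, 0.018], -1], [[0.84, 0.89, 0], [0, 0, 0], -1], [[0.84, 0.89, 0], [0, 0, 0], -1], [[0, 0, 0], [0, 0, 0], -1], [[0, 0, 1], [0, 0, 0], -1], [[0, 0, 1], [0, 0, 0], -1], [[0, 0, 1], [0, 0, 0], -1], [[0, 0, 1], [0, 0, 0], -1], [[0, 0, 1], [0, 0, 0], -1], [[0, 0, 0], [0, 0, 0], -1]])

```text
time_s: 3.22
position: [0.4634, -0.1752, 0.1277]
tool_rot: [[-0.121, 0.993, 0.003], [0.993, 0.121, -0.002], [-0.002, 0.003, -1.0]]
ft_force: [-0.3, -0.2, 0.4]
grip_width: 0.0003
```

```bash
python3 - <<'E'
from h import *
rel([.4573,-.1749,.062],96.5)
T=imaging.get_image("top");S=imaging.get_image("scene")
P=readout.observe()["position"]
a=cv2.resize(T["img"][150:270,270:400],None,fx=3,fy=3,interpolation=cv2.INTER_CUBIC)
b=cv2.resize(S["img"][135:255,240:370],None,fx=3,fy=3,interpolation=cv2.INTER_CUBIC)
cv2.imwrite("pics/a1.png",np.hstack([a,b])); print(proj(T,P),proj(S,P))
E
```

```text
t 3.2167 pos [ 0.4634 -0.1752  0.1277] yaw 96.94 tilt 0.2 F [-0.34 -0.24  0.44] grip 0.0003
need tool shift (units of 20mm) [ 0.06 -0.31  3.28]  rz deg 0.44
[[373.11913208 241.94510904]] [[318.7204996  157.43202554]]
```

View pics/a1.png

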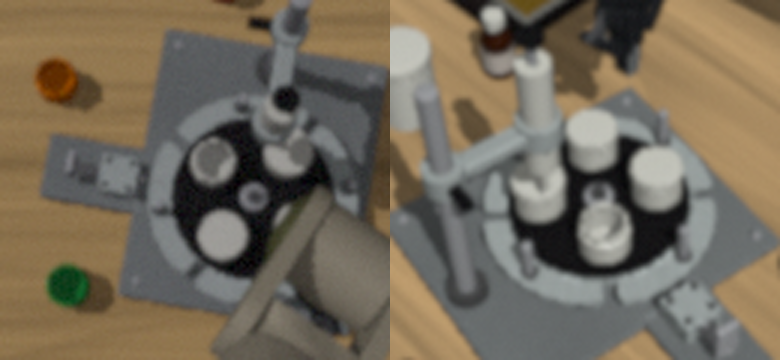

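The fingertip shows at scene pixel (321,158), where the projection gives (319,157), so the calibration holds. The post top is next to it at (331,173). Now I'll descend beside the post.

>>> move_arm(motion=[[[0, -0.3, 0], [0, 0, 0.004], -1], [[0, 0, 0.8], [0, 0, 0], -1], [[0, 0, 0.8], [0, 0, 0], -1], [[0, 0, 0.8], [0, 0, 0], -1], [[0, 0, 0.8], [0, 0, 0], -1], [[0, 0, 0], [0, 0, 0], -1]])

```text
time_s: 3.82
position: [0.4617, -0.1811, 0.0739]
tool_rot: [[-0.11, 0.994, 0.022], [0.994, 0.11, -0.015], [-0.017, 0.02, -1.0]]
ft_force: [-0.4, -0.2, -1.3]
grip_width: -0.0001
```

```bash
python3 - <<'E'
from h import *
rel([.4544,-.1501,.060],96.5)
T=imaging.get_image("top");S=imaging.get_image("scene")
b=cv2.resize(S["img"][125:245,270:370],None,fx=5,fy=5,interpolation=cv2.INTER_CUBIC)
cv2.imwrite("pics/a2.png",b)
E
```

```text
t 3.8167 pos [ 0.4617 -0.1811  0.0739] yaw 96.29 tilt 1.53 F [-0.42 -0.17 -1.33] grip -0.0001
need tool shift (units of 20mm) [ 1.59 -0.2   0.66]  rz deg -0.21
```

View pics/a2.png

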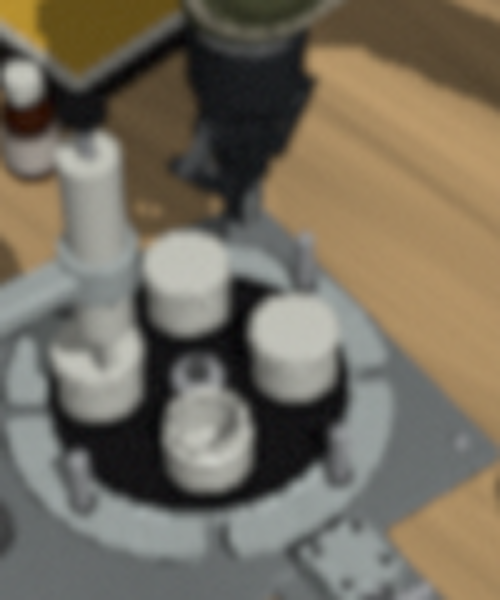

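```bash
python3 - <<'E'
from h import *
s=readout.observe(); print(s["q"].round(1),s["qvel"].round(2),s["joint_efforts"].round(1),s["wrist_torque"].round(2)); print(s["tool_rot"].round(3)); rel([.4544,-.1501,.060],96.5)
E
```

```text
[-35.1  26.3  96.9   0.   55.1 -41.4] [ 0.34 -0.64 -0.66  0.    0.14  0.04] [ -0.1 -40.9 -15.7  -0.   -0.2  -0. ] [ 0.02 -0.03  0.01]
[[-0.11   0.994  0.025]
 [ 0.994  0.11  -0.017]
 [-0.02   0.023 -1.   ]]
t 3.9167 pos [ 0.4627 -0.1817  0.076 ] yaw 96.3 tilt 1.73 F [ 0.39  0.11 -0.82] grip 0.0002
need tool shift (units of 20mm) [ 1.63 -0.26  0.76]  rz deg -0.2
```

>>> move_arm(motion=[[[0, 0, 0], [0, 0, 0], -1], [[0, 0, 0], [0, 0, 0], -1]])

```text
time_s: 4.08
position: [0.4635, -0.1825, 0.0786]
tool_rot: [[-0.109, 0.994, 0.028], [0.994, 0.11, -0.02], [-0.023, 0.026, -0.999]]
ft_force: [0.4, -0.8, -0.5]
grip_width: -0.0
```

```bash
python3 - <<'E'
from h import *
s=readout.observe(); print(s["q"].round(1)); rel([.4544,-.1501,.060],96.5)
E
```

```text
[-35.1  26.1  96.7   0.   55.2 -41.4]
t 4.0833 pos [ 0.4635 -0.1825  0.0786] yaw 96.28 tilt 1.97 F [ 0.37 -0.8  -0.46] grip -0.0
need tool shift (units of 20mm) [ 1.68 -0.3   0.89]  rz deg -0.22
```

```bash
cat >> h.py <<'E'
def tiltfix():
    R=readout.observe()["tool_rot"]; w=np.cross(R[:,2],[0,0,-1]); print("rx,ry norm",(np.degrees(R.T@w)/120).round(4))
E
python3 -c "
from h import *
tiltfix()"
```

```text
rx,ry norm [0.0124 0.0108 0.    ]
```

>>> move_arm(motion=[[[0, -0.3, 0.3], [0.006, 0.006, 0], -1], [[0, 0, 0.5], [0.006, 0.006, 0], -1], [[0, 0, 0.3], [0.001, 0.001, 0], -1], [[0.4, 0, 0.05], [0.001, 0.001, 0], -1], [[0.4, 0, 0.05], [0.001, 0.001, 0], -1]])

```text
time_s: 4.5
position: [0.4564, -0.1684, 0.0544]
tool_rot: [[-0.108, 0.994, -0.006], [0.994, 0.108, 0.008], [0.009, -0.005, -1.0]]
ft_force: [0.4, 0.5, 0.1]
grip_width: -0.0003
```

```bash
python3 -c "
from h import *
tiltfix();rel([.4544,-.1501,.060],96.5)"
```

```text
rx,ry norm [-0.0024 -0.0041  0.    ]
t 4.5 pos [ 0.4564 -0.1684  0.0544] yaw 96.2 tilt 0.57 F [0.39 0.47 0.12] grip -0.0003
need tool shift (units of 20mm) [ 0.92 -0.   -0.27]  rz deg -0.3
```

>>> move_arm(motion=[[[0.3, 0, -0.2], [-0.002, -0.003, 0], -1], [[0.3, 0, 0], [0, 0, 0], -1], [[0.3, 0, 0], [0, 0, 0], -1], [[0.25, -0.04, 0], [0, 0, 0.021], -1], [[0.25, -0.04, 0], [0, 0, 0.021], -1], [[0.25, -0.04, 0], [0, 0, 0.021], -1], [[0.25, -0.04, 0], [0, 0, 0.021], -1]])

```text
time_s: 5.08
position: [0.45, -0.125, 0.0595]
tool_rot: [[0.071, 0.998, 0.001], [0.998, -0.071, -0.0], [-0.0, 0.001, -1.0]]
ft_force: [-0.3, -2.3, -1.2]
grip_width: -0.0003
```

```bash
cat >> h.py <<'E'
def arc():
    p=np.load("p1.npy"); s=readout.observe(); P=s["position"]; R=s["tool_rot"]
    c=R.T@(np.array([p[0],p[1],P[2]])-P); print("axis in tool mm",(c*1000).round(1))
    # implied post angle if face touches: post centre at tool x=+17mm
    th=np.degrees(np.arctan2(R[1,0],R[0,0]))+90   # radial if tool x tangent
    # post centre: tool (0.017, y) with |post-axis|=.112
    y=c[1]-np.sqrt(.112**2-(c[0]-.017)**2); q=P+R@[.017,y,0]
    a=np.degrees(np.arctan2(q[1]-p[1],q[0]-p[0]))%360
    phi=a-135-np.degrees(p[2])   # post1 = open jar +135 (base)
    print("implied jar angle from nozzle",round(phi,2),"contact offset along face mm",round(y*1000,1))
E
python3 -c "
from h import *
tiltfix();rel([.4544,-.1501,.060],96.5);arc()
S=imaging.get_image('scene')
cv2.imwrite('pics/a3.png',cv2.resize(S['img'][125:245,270:370],None,fx=5,fy=5,interpolation=cv2.INTER_CUBIC))"
```

```text
rx,ry norm [ 0.0003  0.0001 -0.    ]
t 5.0833 pos [ 0.45   -0.125   0.0595] yaw 85.95 tilt 0.03 F [-0.34 -2.28 -1.17] grip -0.0003
need tool shift (units of 20mm) [-1.24  0.31 -0.02]  rz deg -10.55
axis in tool mm [1.250e+01 1.131e+02 1.000e-01]
implied jar angle from nozzle 48.21 contact offset along face mm 1.2
```

View pics/a3.png

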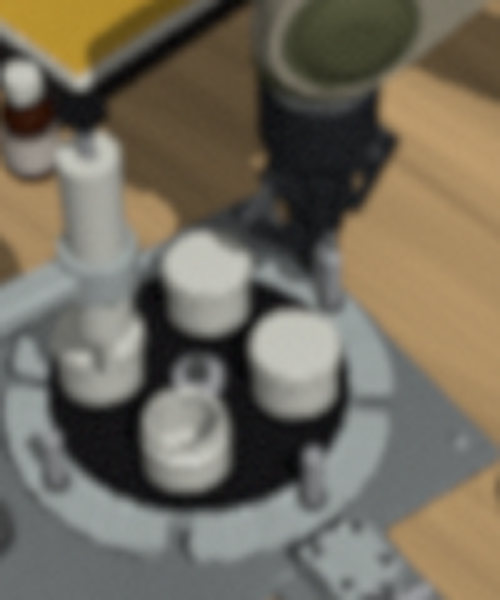

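>>> move_arm(motion=[[[0.25, -0.02, 0], [0, 0, 0.022], -1], [[0.25, -0.02, 0], [0, 0, 0.022], -1], [[0.25, -0.02, 0], [0, 0, 0.022], -1], [[0.25, -0.02, 0], [0, 0, 0.022], -1], [[0.25, -0.02, 0], [0, 0, 0.022], -1], [[0.25, -0.02, 0], [0, 0, 0.022], -1], [[0.25, -0.02, 0], [0, 0, 0.022], -1], [[0.25, -0.02, 0], [0, 0, 0.022], -1], [[0.25, -0.02, 0], [0, 0, 0.022], -1], [[0.25, -0.02, 0], [0, 0, 0.022], -1]])

```text
time_s: 5.97
position: [0.4596, -0.0715, 0.0614]
tool_rot: [[0.514, 0.858, 0.003], [0.858, -0.514, -0.004], [-0.002, 0.004, -1.0]]
ft_force: [0.1, -2.1, 0.2]
grip_width: -0.0001
```

```bash
cat >> h.py <<'E'
def crops(nm):
    T=imaging.get_image("top");S=imaging.get_image("scene")
    a=cv2.resize(T["img"][150:265,270:400],None,fx=3,fy=3,interpolation=cv2.INTER_CUBIC)
    b=cv2.resize(S["img"][135:250,240:370],None,fx=3,fy=3,interpolation=cv2.INTER_CUBIC)
    cv2.imwrite(nm,np.hstack([a,b]))
E
python3 -c "
from h import *
tiltfix();rel([.4544,-.1501,.060],35);arc();crops('pics/a4.png')"
```

```text
rx,ry norm [0.0021 0.001  0.    ]
t 5.9667 pos [ 0.4596 -0.0715  0.0614] yaw 59.06 tilt 0.28 F [ 0.13 -2.07  0.24] grip -0.0001
need tool shift (units of 20mm) [-3.51  1.8   0.09]  rz deg 24.06
axis in tool mm [ 11.6 114.6   0.5]
implied jar angle from nozzle 20.81 contact offset along face mm 2.7
```

View pics/a4.png

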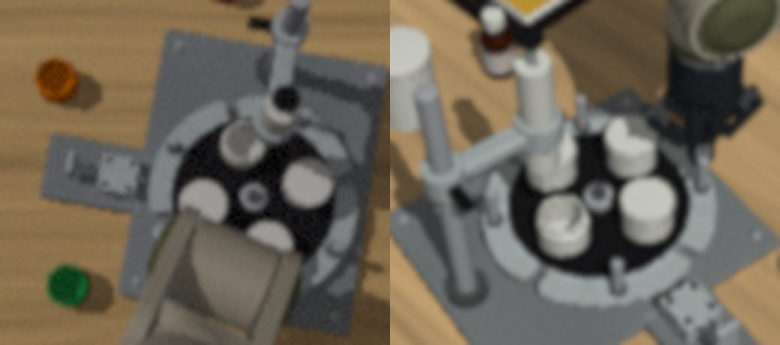

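>>> move_arm(motion=[[[0.25, -0.02, 0.02], [0.001, 0, 0.022], -1], [[0.25, -0.02, 0.02], [0.001, 0, 0.022], -1], [[0.25, -0.02, 0], [0, 0, 0.022], -1], [[0.25, -0.02, 0], [0, 0, 0.022], -1]])

```text
time_s: 6.4
position: [0.4691, -0.054, 0.0611]
tool_rot: [[0.658, 0.753, -0.001], [0.753, -0.658, -0.003], [-0.003, 0.001, -1.0]]
ft_force: [-0.4, -1.4, -0.5]
grip_width: 0.0002
```

```bash
cat >> h.py <<'E'
def fitphi(guess):
    """phi from jar lids' projected positions: print where jars/slots would be; image overlay"""
    p=np.load("p1.npy"); T=imaging.get_image("top");S=imaging.get_image("scene")
    out=[]
    for d,(x0,y0,x1,y1),off in ((T,(305,170,400,265),(.2,.3)),(S,(255,140,355,250),(0,.9))):
        im=cv2.resize(d["img"][y0:y1,x0:x1],None,fx=4,fy=4,interpolation=cv2.INTER_CUBIC)
        def dot(B,col):
            u=proj(d,base2w(p[:3],B))+off
            for q in u: cv2.circle(im,tuple(int(v) for v in ((q-[x0,y0]+.4)*4)),1,col,-1)
        for k in range(4):
            a=np.radians(guess)+k*np.pi/2; h=.091 if k==0 else .094; r=.026 if k==0 else .027
            c=np.array(pol(.062,a,h)); dot([c+pol(r,t,0) for t in np.linspace(0,6.28,40)],(255,0,0) if k else (0,0,255))
            dot(pol(.112,a+np.pi/4,.088),(0,255,0))
            dot([pol(r,a,.04) for r in (.105,.11,.115,.12)],(0,255,255))
        out.append(im)
    h=min(i.shape[0] for i in out)
    return np.hstack([i[:h] for i in out])
E
python3 -c "
from h import *
tiltfix();rel([.4544,-.1501,.060],35);arc();cv2.imwrite('pics/a5.png',fitphi(9.8))"
```

```text
rx,ry norm [ 0.0004  0.0012 -0.    ]
t 6.4 pos [ 0.4691 -0.054   0.0611] yaw 48.84 tilt 0.15 F [-0.43 -1.43 -0.47] grip 0.0002
need tool shift (units of 20mm) [-4.1   2.61  0.07]  rz deg 13.84
axis in tool mm [1.23e+01 1.15e+02 1.00e-01]
implied jar angle from nozzle 10.96 contact offset along face mm 3.1
```

View pics/a5.png

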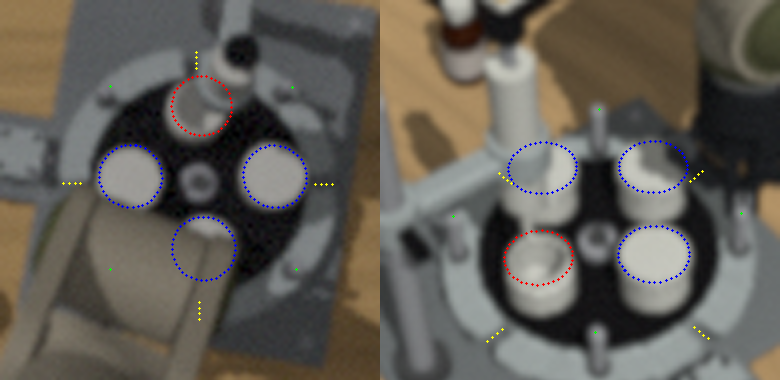

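The overlay at 9.8° matches the jar rims in both views within about 1°. I'll push about 7° more, then measure.

>>> move_arm(motion=[[[0.25, -0.02, 0], [0, 0, 0.022], -1], [[0.25, -0.02, 0], [0, 0, 0.022], -1], [[0.2, -0.02, 0], [0, 0, 0.018], -1]])

```text
time_s: 6.75
position: [0.4772, -0.0435, 0.0612]
tool_rot: [[0.745, 0.667, -0.002], [0.667, -0.745, -0.003], [-0.003, 0.001, -1.0]]
ft_force: [-0.6, -1.8, -0.5]
grip_width: -0.0001
```

```bash
python3 -c "
from h import *
tiltfix();rel([.4544,-.1501,.060],35);arc();cv2.imwrite('pics/a6.png',fitphi(2.5))"
```

```text
rx,ry norm [ 0.0004  0.0015 -0.    ]
t 6.75 pos [ 0.4772 -0.0435  0.0612] yaw 41.81 tilt 0.19 F [-0.56 -1.76 -0.48] grip -0.0001
need tool shift (units of 20mm) [-4.4   3.22  0.07]  rz deg 6.81
axis in tool mm [ 13.2 115.1   0. ]
implied jar angle from nozzle 4.42 contact offset along face mm 3.2
```

View pics/a6.png

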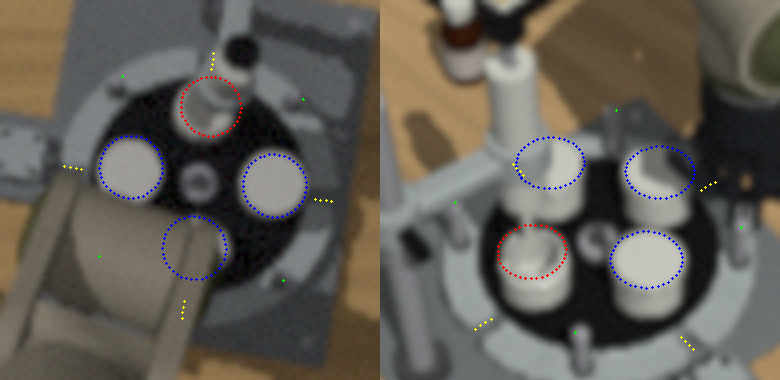

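>>> move_arm(motion=[[[0.18, -0.02, 0], [0, 0, 0.015], -1], [[0.18, -0.02, 0], [0, 0, 0.015], -1]])

```text
time_s: 7.02
position: [0.4815, -0.0387, 0.0612]
tool_rot: [[0.782, 0.624, -0.002], [0.624, -0.782, -0.003], [-0.003, 0.001, -1.0]]
ft_force: [-0.7, -1.5, 0.5]
grip_width: -0.0001
```

```bash
python3 -c "
from h import *
tiltfix();rel([.4544,-.1501,.060],35);arc();cv2.imwrite('pics/a7.png',fitphi(0))"
```

```text
rx,ry norm [0.0004 0.0017 0.    ]
t 7.0167 pos [ 0.4815 -0.0387  0.0612] yaw 38.6 tilt 0.21 F [-0.68 -1.54  0.51] grip -0.0001
need tool shift (units of 20mm) [-4.53  3.51  0.08]  rz deg 3.6
axis in tool mm [ 13.3 115.2   0. ]
implied jar angle from nozzle 1.23 contact offset along face mm 3.3
```

View pics/a7.png

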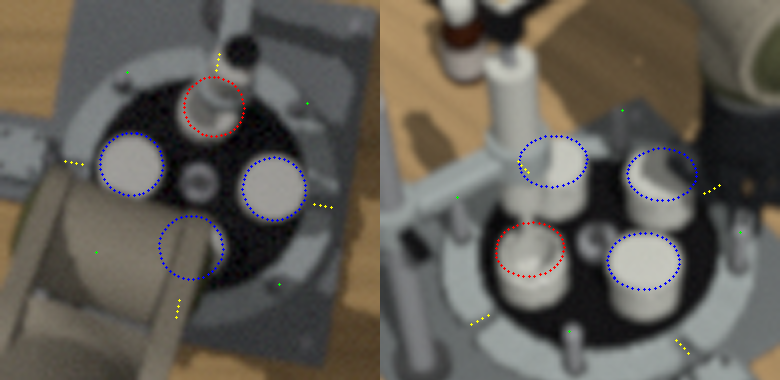

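>>> move_arm(motion=[[[0.1, 0, 0], [0, 0, 0.006], -1], [[-0.5, 0, 0], [0, 0, 0], -1], [[-1, 0, 0], [0, 0, 0], -1], [[0, 0, -1], [0, 0, 0], -1], [[0, 0, -1], [0, 0, 0], -1], [[0, 0, -1], [0, 0, 0], -1], [[0, 0, -1], [0, 0, 0], -1], [[-1, 0, -0.5], [0, 0, 0], -1], [[-1, 0, 0], [0, 0, 0], -1], [[-1, 0, 0], [0, 0, 0], -1], [[-1, 0, 0], [0, 0, 0], -1]])

```text
time_s: 8.03
position: [0.3896, -0.1105, 0.1552]
tool_rot: [[0.776, 0.631, -0.003], [0.631, -0.776, -0.003], [-0.004, 0.001, -1.0]]
ft_force: [0.9, -0.3, 0.5]
grip_width: -0.0001
```

```bash
python3 -c "
from h import *
tiltfix();rel([.607,.135,.045],38);cv2.imwrite('pics/a8.png',fitphi(0))"
```

```text
rx,ry norm [ 0.0004  0.0019 -0.    ]
t 8.0333 pos [ 0.3896 -0.1105  0.1552] yaw 39.13 tilt 0.24 F [ 0.91 -0.34  0.49] grip -0.0001
need tool shift (units of 20mm) [16.2  -2.67  5.44]  rz deg 1.13
```

View pics/a8.png

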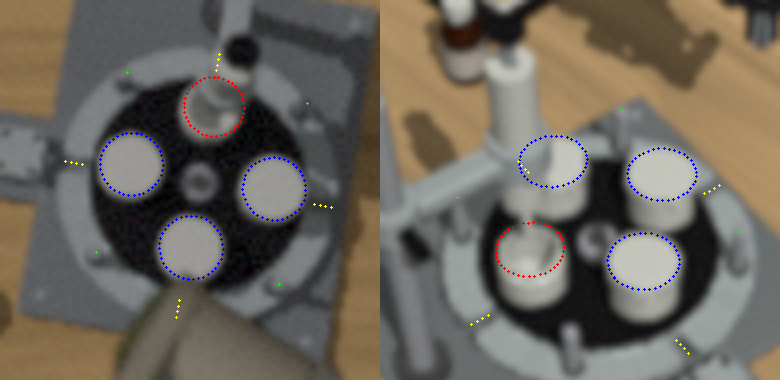

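```bash
python3 - <<'E'
from h import *
p=np.load("p1.npy");T=imaging.get_image("top");S=imaging.get_image("scene")
def score(d,off,ks,phi):
    g=cv2.cvtColor(d["img"],cv2.COLOR_BGR2GRAY).astype(np.float32); s=0
    for k in ks:
        c=np.array(pol(.062,np.radians(phi+90*k),.094))
        for r,w in ((.024,1),(.0305,-1)):
            u=proj(d,base2w(p[:3],[c+pol(r,t,0) for t in np.linspace(0,6.28,90)])).astype(np.float32)+np.float32(off)
            s+=w*cv2.remap(g,u[:,:1],u[:,1:],cv2.INTER_LINEAR).mean()
    return s
ph=np.arange(-8,8.1,.5)
for n,d,off,ks in (("top",T,(.2,.3),(1,2,3)),("scene",S,(0,.9),(1,2))):
    v=np.array([score(d,off,ks,a) for a in ph]); i=v.argmax(); q=np.polyfit(ph[max(0,i-4):i+5],v[max(0,i-4):i+5],2); print(n,ph[i],-q[1]/2/q[0])
E
```

```text
top 0.0 0.05671051618434394
scene 1.0 0.9489809930891941
```

Both views put the table within about 1° of the nozzle (0.06° from the top view, 0.95° from the scene view). Next I'll go to the lock bar's pad, passing above everything.

>>> move_arm(motion=[[[0, 0, 0], [0, 0, -0.05], -1], [[0, 0, 0], [0, 0, -0.05], -1], [[0, 0, 0], [0, 0, -0.05], -1], [[0, 0, 0], [0, 0, -0.05], -1], [[0, 0, 0], [0, 0, -0.05], -1], [[0, 0, 0], [0, 0, -0.05], -1], [[0, 0, 0], [0, 0, -0.04], -1], [[0, 0, 0], [0, 0, 0], -1]])

```text
time_s: 8.9
position: [0.393, -0.1076, 0.1539]
tool_rot: [[0.132, 0.991, -0.003], [0.991, -0.132, -0.001], [-0.002, -0.002, -1.0]]
ft_force: [-0.2, 0.8, -0.5]
grip_width: 0.0002
```

```bash
python3 -c "
from h import *
tiltfix();rel([.6084,.1449,.155],80.46)"
```

```text
rx,ry norm [-0.0011  0.0008 -0.    ]
t 8.9 pos [ 0.393  -0.1076  0.1539] yaw 82.39 tilt 0.16 F [-0.22  0.84 -0.46] grip 0.0002
need tool shift (units of 20mm) [13.94  9.   -0.1 ]  rz deg 1.93
```

>>> move_arm(motion=[[[1, 0.65, 0], [0, 0, 0.008], -1], [[1, 0.65, 0], [0, 0, 0.008], -1], [[1, 0.65, 0], [0, 0, 0], -1], [[1, 0.65, 0], [0, 0, 0], -1], [[1, 0.65, 0], [0, 0, 0], -1], [[1, 0.65, 0], [0, 0, 0], -1], [[1, 0.65, 0], [0, 0, 0], -1], [[1, 0.65, 0], [0, 0, 0], -1], [[1, 0.65, 0], [0, 0, 0], -1], [[1, 0.65, 0], [0, 0, 0], -1], [[1, 0.65, 0], [0, 0, 0], -1], [[0.7, 0.4, 0], [0, 0, 0], -1]])

```text
time_s: 9.9
position: [0.5915, 0.1107, 0.1502]
tool_rot: [[0.194, 0.981, -0.005], [0.981, -0.194, -0.0], [-0.001, -0.004, -1.0]]
ft_force: [-1.1, -1.3, -1.1]
grip_width: -0.0001
```

```bash
python3 -c "
from h import *
tiltfix();rel([.6084,.1449,.050],80.46)"
```

```text
rx,ry norm [-0.0021  0.0006  0.    ]
t 9.9 pos [0.5915 0.1107 0.1502] yaw 78.82 tilt 0.27 F [-1.13 -1.26 -1.11] grip -0.0001
need tool shift (units of 20mm) [1.85 0.52 5.  ]  rz deg -1.64
```

>>> move_arm(motion=[[[0.9, 0.25, 0], [-0.002, 0, -0.012], -1], [[0.9, 0.25, 0], [0, 0, 0], -1], [[0, 0, 0], [0, 0, 0], -1], [[0, 0, 0.7], [0, 0, 0], -1], [[0, 0, 0.7], [0, 0, 0], -1], [[0, 0, 0.7], [0, 0, 0], -1]])

```text
time_s: 10.4
position: [0.6116, 0.1523, 0.1066]
tool_rot: [[0.174, 0.985, 0.004], [0.985, -0.174, -0.0], [0.001, 0.004, -1.0]]
ft_force: [0.6, 0.1, 0.4]
grip_width: 0.0005
```

```bash
python3 -c "
from h import *
tiltfix();rel([.6084,.1449,.050],80.46)"
```

```text
rx,ry norm [ 0.0021 -0.0003  0.    ]
t 10.4 pos [0.6116 0.1523 0.1066] yaw 79.97 tilt 0.25 F [0.63 0.12 0.38] grip 0.0005
need tool shift (units of 20mm) [-0.39 -0.11  2.83]  rz deg -0.49
```

>>> move_arm(motion=[[[0, -0.1, 0.7], [0.002, 0, -0.004], -1], [[0, 0, 0.7], [0, 0, 0], -1], [[0, 0, 0.7], [0, 0, 0], -1], [[0, 0, 0.4], [0, 0, 0], -1], [[0, 0, 0], [0, 0, 0], -1]])

```text
time_s: 10.82
position: [0.6071, 0.1528, 0.0503]
tool_rot: [[0.173, 0.985, -0.006], [0.985, -0.173, 0.0], [-0.001, -0.006, -1.0]]
ft_force: [-1.6, 0.0, -0.6]
grip_width: 0.0003
```

```bash
cat >> h.py <<'E'
def bar():
    p=np.load("p1.npy"); s=readout.observe(); P=s["position"]; a=p[2]; d=P[:2]-p[:2]
    b=np.array([np.cos(a)*d[0]+np.sin(a)*d[1],-np.sin(a)*d[0]+np.cos(a)*d[1]])
    print("TCP in base frame mm",(b*1000).round(1),"face y",round(b[1]*1000-11,1),"implied slide mm",round(224-(b[1]*1000-11),1),"F along base y",round(s["ft_force"][:2]@[-np.sin(a),np.cos(a)],2))
E
python3 -c "
from h import *
tiltfix();rel([.6084,.1449,.050],80.46);bar();crops('pics/b1.png')"
```

```text
rx,ry norm [-0.003   0.0005 -0.    ]
t 10.8167 pos [0.6071 0.1528 0.0503] yaw 80.01 tilt 0.36 F [-1.61  0.02 -0.61] grip 0.0003
need tool shift (units of 20mm) [-0.38  0.13  0.02]  rz deg -0.45
TCP in base frame mm [ -2.5 276.6] face y 265.6 implied slide mm -41.6 F along base y -0.24
```

View pics/b1.png

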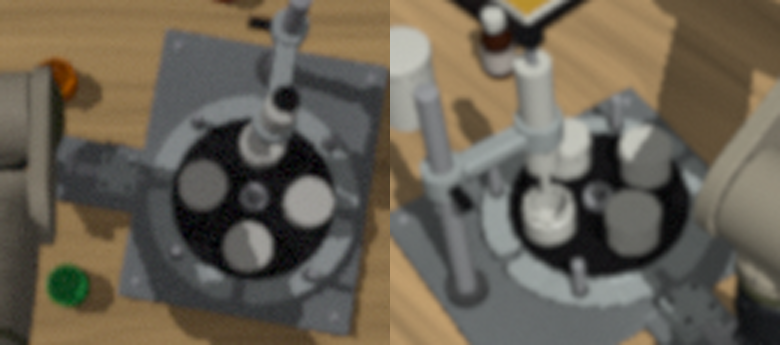

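>>> move_arm(motion=[[[-0.5, 0.12, 0], [-0.002, 0, -0.003], -1], [[-0.5, 0, 0], [0, 0, 0], -1], [[-0.5, 0, 0], [0, 0, 0], -1], [[-0.4, 0, 0], [0, 0, 0], -1], [[-0.3, 0, 0], [0, 0, 0], -1], [[-0.25, 0, 0], [0, 0, 0], -1], [[-0.25, 0, 0], [0, 0, 0], -1]])

```text
time_s: 11.5
position: [0.6021, 0.0941, 0.0557]
tool_rot: [[0.168, 0.986, 0.007], [0.986, -0.168, 0.001], [0.002, 0.007, -1.0]]
ft_force: [1.2, 1.9, -2.3]
grip_width: -0.0001
```

```bash
python3 -c "
from h import *
tiltfix();rel([.6057,.1282,.050],80.46);bar()"
```

```text
rx,ry norm [ 0.0034 -0.0011 -0.    ]
t 11.5 pos [0.6021 0.0941 0.0557] yaw 80.35 tilt 0.43 F [ 1.23  1.87 -2.27] grip -0.0001
need tool shift (units of 20mm) [ 1.71 -0.11  0.29]  rz deg -0.11
TCP in base frame mm [  2.3 217.9] face y 206.9 implied slide mm 17.1 F along base y 2.05
```

>>> move_arm(motion=[[[-0.2, -0.05, 0.1], [0.003, 0, 0], -1], [[-0.2, -0.05, 0.05], [0, 0, 0], -1], [[-0.2, 0, 0], [0, 0, 0], -1]])

```text
time_s: 11.75
position: [0.5987, 0.0818, 0.0534]
tool_rot: [[0.168, 0.986, 0.004], [0.986, -0.168, 0.004], [0.004, 0.003, -1.0]]
ft_force: [4.2, 30.1, 3.6]
grip_width: 0.0
```

```bash
python3 -c "
from h import *
tiltfix();rel([.6057,.1282,.050],80.46);bar()"
```

```text
rx,ry norm [ 0.0015 -0.002  -0.    ]
t 11.75 pos [0.5987 0.0818 0.0534] yaw 80.32 tilt 0.3 F [ 4.22 30.09  3.63] grip 0.0
need tool shift (units of 20mm) [ 2.35 -0.05  0.18]  rz deg -0.14
TCP in base frame mm [  1.  205.2] face y 194.2 implied slide mm 29.8 F along base y 30.37
```

The implied slide is 29.8 mm and the force jumped to 30 N, so the bar is at its stop. I'll back off and check.

>>> move_arm(motion=[[[0, 0, 0], [0, 0, 0], -1], [[0, 0, 0], [0, 0, 0], -1], [[0.4, 0, 0], [0, 0, 0], -1], [[0.8, 0, 0], [0, 0, 0], -1], [[1, 0, 0], [0, 0, 0], -1], [[0.5, 0, -0.8], [0, 0, 0], -1], [[0, 0, -1], [0, 0, 0], -1], [[0, 0, -1], [0, 0, 0], -1], [[0, 0, -1], [0, 0, 0], -1], [[0, 0, -1], [0, 0, 0], -1], [[0, 0, -1], [0, 0, 0], -1], [[0, 0, -1], [0, 0, 0], -1]])

```text
time_s: 12.75
position: [0.6043, 0.1391, 0.1886]
tool_rot: [[0.167, 0.986, -0.014], [0.986, -0.167, -0.001], [-0.003, -0.013, -1.0]]
ft_force: [-0.3, 1.4, 0.5]
grip_width: 0.0001
```

>>> move_arm(motion=[[[0, -1, 0], [0, 0, 0], -1], [[0, -1, 0], [0, 0, 0], -1], [[0, -1, 0], [0, 0, 0], -1], [[0, -1, 0], [0, 0, 0], -1], [[0, -1, 0], [0, 0, 0], -1], [[0, -1, 0], [0, 0, 0], -1], [[0, -1, 0], [0, 0, 0], -1], [[0, -1, 0], [0, 0, 0], -1], [[0, 0, 0], [0, 0, 0], -1], [[0, 0, 0], [0, 0, 0], -1]])

```text
time_s: 13.58
position: [0.4394, 0.1677, 0.1939]
tool_rot: [[0.165, 0.986, -0.008], [0.986, -0.165, -0.008], [-0.009, -0.006, -1.0]]
ft_force: [-0.1, 0.5, -1.0]
grip_width: -0.0001
```

```bash
python3 - <<'E'
from h import *
rel([.6057,.1282,.050],80.46)
cv2.imwrite('pics/c1.png',fitphi(0))
p=np.load("p1.npy");T=imaging.get_image("top");S=imaging.get_image("scene")
a=cv2.resize(T["img"][190:225,275:340],None,fx=6,fy=6,interpolation=cv2.INTER_CUBIC)
b=cv2.resize(S["img"][220:275,310:375],None,fx=6,fy=6,interpolation=cv2.INTER_CUBIC)
def mk(im,d,off,x0,y0,slide,col):
    for x in (-.013,.013):
        q=proj(d,base2w(p[:3],[x,.224-slide,.078]))[0]+off; cv2.circle(im,tuple(int(v) for v in ((q-[x0,y0]+.4)*6)),3,col,-1)
for im,d,off,x0,y0 in ((a,T,(.2,.3),275,190),(b,S,(0,.9),310,220)):
    mk(im,d,off,x0,y0,0,(0,0,255)); mk(im,d,off,x0,y0,.03,(0,255,0))
h=max(a.shape[0],b.shape[0]); a=np.vstack([a,np.zeros((h-a.shape[0],a.shape[1],3),np.uint8)])
cv2.imwrite("pics/c2.png",np.hstack([a,b])); cv2.imwrite("pics/c3.png",T["img"])
E
```

```text
t 13.5833 pos [0.4394 0.1677 0.1939] yaw 80.49 tilt 0.63 F [-0.12  0.54 -0.95] grip -0.0001
need tool shift (units of 20mm) [-0.51  8.57  7.15]  rz deg 0.03
```

View pics/c1.png

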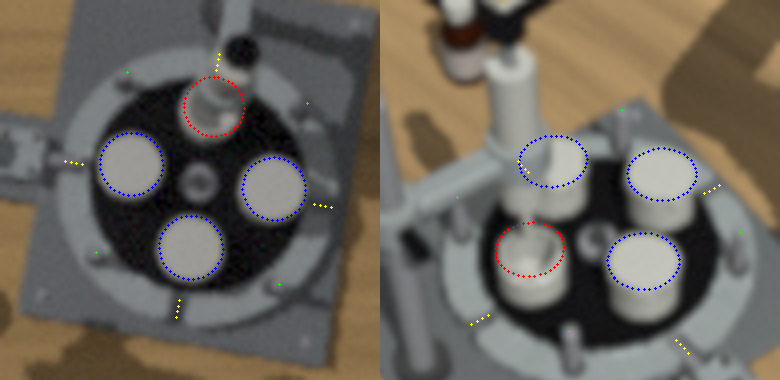

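View pics/c2.png

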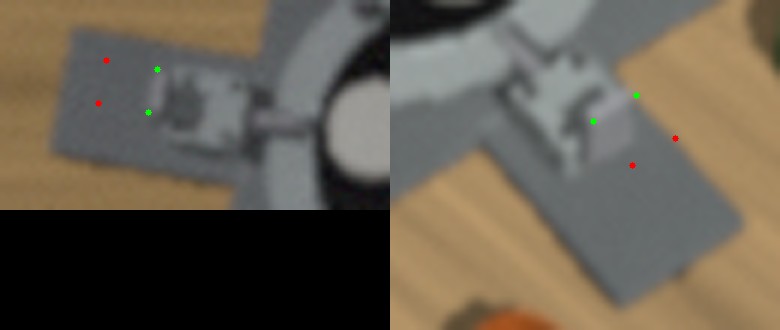

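View pics/c3.png

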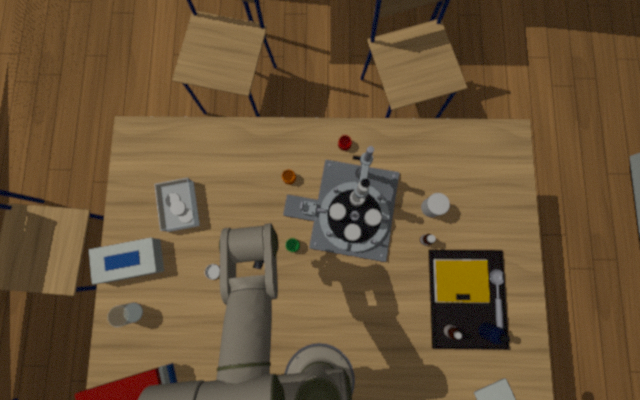

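The lock bar's nose is in the slot and its pad sits on the predicted home position, (153,91) in the top crop and (615,108) in the scene crop. The open jar is under the nozzle, all the jars are upright, and the bottle, tub and lid are where they started. The arm is clear, so I'll hand in.

```bash
python3 -c "
from rig import job
print(job.close_job())"
```

```text
the job is handed in; nothing more can be done
None
```

I turned the table about 61° clockwise by pushing a finger post with the closed fingertips until the open white jar stood under the nozzle. Then I pushed the lock bar straight home, backed the arm clear and handed the job in at about 13.6 s of the 48 s allowed.

- **Table angle:** before locking, the top view put the jar 0.06° from the nozzle and the scene view 0.95°. The two disagree by about 0.9°, or about 1 mm at the jar, which is within tolerance. I did not repeat that measurement after locking, but the overlay pictures still matched.
- **Lock bar:** the arm pose implied a slide of 29.8 mm, with the push force jumping to 30 N at the stop. Pictures taken after backing off show the nose in the slot and the pad at its home position.
- **Surroundings:** all four jars look upright in their pockets. The bottle, the tub, the loose lid and the coloured look-alikes look unmoved.
- **Arm behaviour:** the arm drifted a few millimetres and up to 2° of tilt while holding still near the first post. I corrected that before pushing, and no check failed.

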